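# Level the crepe griddle on its screw foot and hold the spirit level down

### The arm

A 6-joint arm with a two-finger parallel gripper is mounted at the origin on a cart in front of the work surface, level with it; the furniture and walls round the work are solid. World frame = base frame: x ahead of the robot, y to its left, z up, the work surface at z = 0. Lengths are in m, angles in degrees, forces in N, time in s.
With the tool pointing down it reaches from about 0.35 to 0.875 m from the base axis. Payload 4.2 kg.
Tool frame: the origin (TCP) lies at the very end of the fingers, on their centre line; the grasp point (between the pads) lies 19 mm behind it; z points along the fingers, y is the line along which they close (so a half turn about z gives the same grasp; the last joint's range is limited). The gripper opens to 87 mm and grips with 3 to 60 N. Pads are 19 mm wide; open, the fingers measure 117 mm over their backs; the gripper's body (75 mm by 190 mm) begins 51 mm behind the grasp point.
Start: joints at [-60.298, 22.042, 0.453, 0, -68.411, -14.817], TCP at [0.161, -0.604, 0.2] pointing down, gripper open.
Joint ranges: [-179.83, 179.83], [-69.29, 118.12], [-61.27, 80.66], [-181.25, 117.63], [-171.15, -9.14], [-177.46, 177.46]. Speed limits (degrees/s): [159.86, 159.86, 180, 180, 180, 180].

### API

Orientations are given as a 3x3 rotation matrix whose columns are the frame's x, y, z axes.
In Python, from station import monitor, cams, ticket gives the robot as it stands.
- The arm moves only by the tool drive_tool, never from a script. Its argument "moves" is a list of rows, each an object with "delta_pos": the shift along the tool's x, y, z in mm, a list of three; "turn": the turn about the tool's z in rad; "claw": the opening, from 0 (shut) to 1 (fully open). A call has 1 to 12 rows; each row shifts and turns the commanded pose from where the row before left it, along the tool's axes as they then stand; what a row does not reach is not made up. A row lasts 1/8 s, in which the tool goes at most 62.5 mm and 10.7 degrees, less where a joint would pass 70% of its speed; a pose out of reach is approached as far as the arm can. A call is refused whole if a number of a shift passes 62.5 or a number of a turn 0.188, either way. A call with a gripper value outside its range is refused whole. The fingers move at their own pace and stop on an object; the grip force is fixed at half the most. Time passes only in rows, so rows that do not move let the fingers close. It gives the time, the measured TCP pose, the force, the opening and the grip force at its end, in the units of the state.
- monitor.sense(): the state, without advancing time (a new reading comes with each control period).
- cams.capture(name): name is "scene" or "top" or "wrist"; returns a dict with "color" (480x640x3 uint8, red, green, blue), "range_z" (480x640 float32, m along the optical axis (not along the pixel's ray), 0 where there is no reading), "vertical_fov" (degrees; the focal length in pixels is half the picture's height over the tangent of half this angle, whatever the lens; pixels are square), "cx", "cy" (the principal point, pixels), "dist" ([k1, k2, p1, p2, k3] as OpenCV has them; the pictures are not rectified), "extrinsics" (4x4, takes a point from camera to world coordinates). Camera axes: x right, y down, z forward; pixel columns grow to the right and rows downward; lengths in m; the calibration is good to about 2 mm. A picture is of the moment at which its call begins.
- ticket.finish_job(): hands the job in; it is judged then, once.
The state is a dict: "time_s": time; "joints": joint angles; "joint_velocities": joint speeds; "effort": joint torques, N m; "tcp_pos": TCP position; "ee_rot": TCP orientation; "wrist_force": force on the tool from outside, world axes, zero at the start; "moment": the same for the moment, N m; "gripper_width": opening from 0.0 (shut) to 1.0 (fully open); "gripper_force": force on a finger pad.
Only numpy, scipy, OpenCV 4.12 (cv2) and the standard library are available. Lean on these libraries where they do the work, as an engineer would, in place of code of your own. Each camera call takes 0.05 s, during which the arm holds its last target. There are 200 camera calls.

### The job

Level the crepe griddle: stand the spirit level on the middle of its round plate, lying along the line that runs to the screw foot, let go of it, and turn the knob of the screw foot until the bubble rests midway between its two lines. Then press the level down onto the plate from above with about 10 N and finish while still pressing, the bubble still centred, so that a colleague can tighten the lock nut; leave the jam jar, the salt shaker and the lime where they stand.

Things in the scene. Friction and masses are not known exactly. Their poses are not given: they have to be found in the camera images.
- level: Spirit level: aluminium bar 160 long, 24 wide, 40 mm high, black end caps, about 0.45 kg, standing upright. Origin: centre of its underside; x along it, y across, z up. Vial along x in a 69 mm cut-out in the middle of the top. Grip it across its width in the middle (side walls there 32 mm high); press it on the flat top beside the cut-out (|x| 35 to 77 mm, z = 40 mm).
- bubble (a joint): The pale bubble in the bowed vial: its angle (rad) on an arc of 150 mm radius, so 0.1 is 15 mm from the middle. 0 is midway between the two black lines, positive is towards the level's +x end; stops at +-0.13. It runs to the higher end, 0.0167 (2.5 mm) per mrad of slope, and takes about 1 s to settle. The bubble is 14 mm long, the lines are 19 mm apart.
- griddle_deck: The griddle: round steel housing with the plate, black control box at its front (-x). It rocks about its two rigid feet; the origin lies midway between these, 10 mm above the table, 95 mm from the plate's centre; y points away from the screw foot, z up.
- plate_centre (a point): Centre of the top face of the griddle's round iron plate, 260 mm across, about 70 mm above the table. x points to the back of the griddle, y away from the screw foot, z up. Rigid feet at y = +95 mm, screw foot at y = -180 mm. The plate begins low on the screw foot's side, by 3 to 6.5 mrad.
- screw_grip (a point): Middle of the round ribbed black knob of the screw foot, on its upright axis, 75 mm above the table: 36 mm across, from 11 below to 12 mm above this point, 32 mm clear of the plate's edge; the lug under it lies 37 mm lower. Turning it clockwise seen from above raises this side of the plate, 1.74 mrad per rad (bubble 4.3 mm per rad towards this side). It needs 0.06 N m and stays put.
- jam: Glass jar with pink jam, 64 across, 90 mm high, bystander behind the work; origin in the centre of its underside.
- shaker: Salt shaker, 44 across, 90 mm high, bystander behind the work; origin in the centre of its underside.
- lime_0: Lime, 57x46x45 mm, bystander on the corner of the table near the robot; origin at its underside.

How it is judged:
By the outcome, as a careful person would: the job done as asked, in the order asked, and still so for the second after the job is handed in, while the arm keeps its last pose, push and grip.
It also fails if it takes over 72 s, if anything falls off the work surface, if the arm or the gripper's body presses on something with over 40 N, if the wrist force passes 120 N, or if a joint passes its speed limit or range.

## Working session

There is one attempt and no reset: what is moved stays moved. The work goes in short steps, Python scripts to look and compute and a tool call to move; the robot and the scene stay as the last step left them, time stands still between calls to the robot, and variables do not carry over. Pictures are saved under pics/ and viewed, at most 10 in all, crops included, and the job is handed in when it is done.

Besides the shell and the picture viewer there is one more tool, called after "Request:" by a JSON object that holds its "fn" and its "kwargs", one argument or row to a line. drive_tool: Moves the arm, as the interface text tells. Its arguments: {"type":"object","properties":{"moves":{"type":"array","items":{"type":"object","properties":{"delta_pos":{"type":"array","items":{"type":"number"}},"turn":{"type":"number"},"claw":{"type":"number"}}}}},"required":["moves"]}

```bash
mkdir -p pics; ls
cat > h.py <<'E'
import numpy as np, cv2, os
from station import monitor, cams, ticket
def cap(n,save=None):
    c=cams.capture(n)
    if save: cv2.imwrite('pics/'+save,c['color'][:,:,::-1])
    return c
def K(c):
    f=240/np.tan(np.radians(c['vertical_fov'])/2)
    return np.array([[f,0,c['cx']],[0,f,c['cy']],[0,0,1]])
def rays(c,uv):
    p=cv2.undistortPoints(np.array(uv,float).reshape(-1,1,2),K(c),np.array(c['dist'],float)).reshape(-1,2)
    E=np.array(c['extrinsics']); d=np.c_[p,np.ones(len(p))]@E[:3,:3].T
    return E[:3,3],d
def onz(c,uv,z):
    o,d=rays(c,uv); return o+d*((z-o[2])/d[:,2])[:,None]
def st():
    s=monitor.sense(); print('t',s['time_s'],'tcp',np.round(s['tcp_pos'],4),'F',np.round(s['wrist_force'],2),'w',np.round(s['gripper_width'],3),'gf',np.round(s['gripper_force'],1),'j',np.round(s['joints'],1)); print(np.round(s['ee_rot'],3).tolist())
E
python3 - <<'E'
from h import *
a=cap('scene','scene0.png');b=cap('top','top0.png')
for c in(a,b): print(c['vertical_fov'],c['cx'],c['cy'],c['dist'],np.round(c['extrinsics'],3).tolist())
st()
E
```

```text
pics
51.37353105182248 318.3518216539249 248.48604552996213 [-0.08719057  0.          0.          0.          0.        ] [[0.966, 0.212, -0.151, 0.664], [0.26, -0.809, 0.526, -0.545], [-0.01, -0.548, -0.837, 0.737], [0.0, 0.0, 0.0, 1.0]]
45.89727734576741 321.49474470949474 244.28106880553625 [0.02077765 0.         0.         0.         0.        ] [[0.011, -0.987, 0.16, 0.416], [-1.0, -0.01, 0.007, -0.065], [-0.006, -0.16, -0.987, 0.903], [0.0, 0.0, 0.0, 1.0]]
t 0.1 tcp [ 0.1604 -0.6035  0.1994] F [-0.61  0.54 -0.24] w 1.002 gf 0.0 j [-60.3  22.1   0.4  -0.  -68.4 -14.8]
[[-0.966, -0.257, -0.001], [-0.257, 0.966, 0.002], [0.0, 0.002, -1.0]]
```

View pics/top0.png

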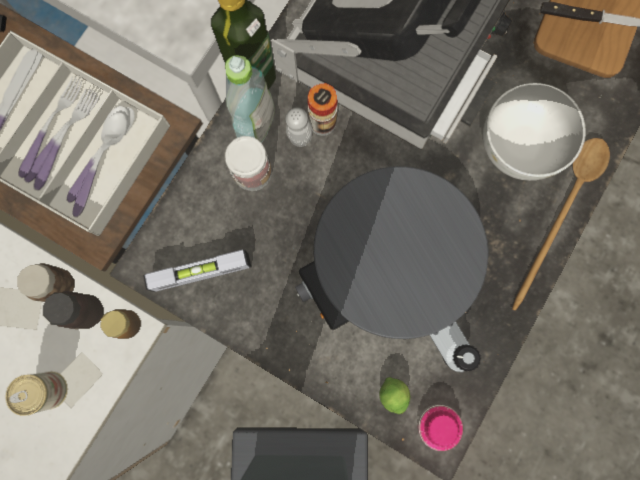

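View pics/scene0.png

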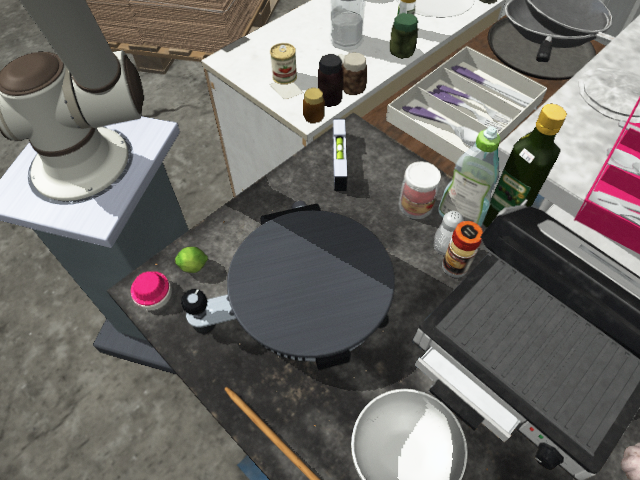

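Top view: the level is at about (197,271), the plate centre at (401,252), the knob at (466,357), the lime at (395,396), the jar at (247,160) and the shaker at (298,127). The scene view agrees. Next I get the metric positions from depth and rays.

```bash
cat >> h.py <<'E'
def cloud(c):
    v,u=np.mgrid[0:480,0:640]; o,d=rays(c,np.c_[u.ravel(),v.ravel()])
    return (o+d*c['range_z'].reshape(-1,1)).reshape(480,640,3)
def near(P,c,z0,z1,r):
    m=(P[...,2]>z0)&(P[...,2]<z1)&(np.hypot(P[...,0]-c[0],P[...,1]-c[1])<r); return m
E
python3 - <<'E'
from h import *
for n in('top','scene'):
    c=cap(n);P=cloud(c);ok=c['range_z']>0
    if n=='top': g={k:onz(c,[uv],z)[0] for k,uv,z in(('lev',(197,271),.04),('pl',(401,252),.07),('kn',(466,357),.087),('jam',(247,160),.09),('shk',(298,127),.09),('lime',(395,396),.03),('pink',(441,428),.04))}
    print(n,{k:np.round(x[:2],3).tolist() for k,x in g.items()})
    m=ok&near(P,g['pl'],.06,.08,.16)
    m=cv2.morphologyEx(m.astype(np.uint8),cv2.MORPH_OPEN,np.ones((7,7)))
    cn=max(cv2.findContours(m,0,1)[0],key=cv2.contourArea)[:,0,:]
    q=onz(c,cn,.07)[:,:2]
    for _ in range(5):
        A=np.c_[2*q,np.ones(len(q))];s=np.linalg.lstsq(A,(q**2).sum(1),rcond=None)[0];r=np.sqrt(s[2]+s[0]**2+s[1]**2)
        e=np.abs(np.hypot(*(q-s[:2]).T)-r);q=q[e<max(.003,1.5*np.median(e))]
    print('plate',s[:2],r,'z',np.median(P[...,2][m>0]))
    m=ok&near(P,g['kn'],.080,.1,.03);p=P[m]
    print('knob',p.mean(0),(p.min(0)+p.max(0))/2,np.ptp(p,axis=0))
    m=ok&near(P,g['lev'],.03,.055,.1)
    rc=cv2.minAreaRect(P[m][:,:2].astype(np.float32)*1000);print('lev',P[m].mean(0),rc)
    m=ok&near(P,g['pink'],.02,.2,.045);p=P[m];print('pink',p.min(0),p.max(0))
    m=ok&near(P,g['lime'],.02,.2,.04);p=P[m];print('lime',p.min(0),p.max(0))
E
```

```text
top {'lev': [0.512, 0.132], 'pl': [0.54, -0.176], 'kn': [0.389, -0.264], 'jam': [0.673, 0.054], 'shk': [0.726, -0.021], 'lime': [0.329, -0.17], 'pink': [0.286, -0.235]}
plate [ 0.5429711  -0.17507182] 0.12841865480683826 z 0.06921200170686559
knob [ 0.38870698 -0.26488289  0.0862165 ] [ 0.38871563 -0.26591165  0.08554182] [0.03473365 0.03626791 0.01081966]
lev [0.51434489 0.13458489 0.03727707] ((514.7849731445312, 134.4105224609375), (24.650461196899414, 159.52587890625), 15.164896011352539)
pink [ 0.25162316 -0.26908596  0.02004223] [ 0.31496749 -0.20652138  0.04389862]
lime [ 0.30376462 -0.19207427  0.0206337 ] [ 0.35649473 -0.14699608  0.04985015]
scene {'lev': [0.512, 0.132], 'pl': [0.54, -0.176], 'kn': [0.389, -0.264], 'jam': [0.673, 0.054], 'shk': [0.726, -0.021], 'lime': [0.329, -0.17], 'pink': [0.286, -0.235]}
plate [ 0.5455123 -0.1797064] 0.12887781997125236 z 0.06820919673026993
knob [ 0.39096113 -0.26938139  0.08495891] [ 0.38978937 -0.26826925  0.08451504] [0.03623914 0.03610324 0.00853032]
lev [0.51808533 0.12699366 0.0365223 ] ((516.6002197265625, 133.05963134765625), (24.16802406311035, 161.97071838378906), 14.831096649169922)
pink [ 0.25255733 -0.27114022  0.02000694] [ 0.31578115 -0.20946704  0.04216214]
lime [ 0.30625449 -0.19512222  0.02000316] [ 0.35661761 -0.15404067  0.04682868]
```

Request:
{"fn": "drive_tool", "kwargs": {
  "moves": [
    {"delta_pos": [-25,30,0]},
    {"delta_pos": [-36,42,0]},
    {"delta_pos": [-36,42,0]},
    {"delta_pos": [-36,42,0]},
    {"delta_pos": [-36,42,0]},
    {"delta_pos": [-36,42,0]},
    {"delta_pos": [-36,42,0]},
    {"delta_pos": [-36,42,0]},
    {"delta_pos": [-36,42,0]},
    {"delta_pos": [-36,42,0]},
    {"delta_pos": [-36,42,0]},
    {"delta_pos": [-36,42,0]}
  ]
}}

```text
invalid input
```

Request:
{"fn": "drive_tool", "kwargs": {
  "moves": [
    {"delta_pos": [-36,42,0]},
    {"delta_pos": [-36,42,0]},
    {"delta_pos": [-36,42,0]},
    {"turn": -0.175},
    {"turn": -0.175},
    {"turn": -0.175},
    {"turn": -0.175},
    {"turn": -0.175},
    {"turn": -0.175},
    {"turn": -0.175},
    {"turn": -0.175},
    {"turn": -0.175}
  ]
}}

```text
invalid input
```

Run:
```python
from h import *
c=cap('wrist','wr1.png');st();P=cloud(c);print(np.round(c['extrinsics'],3).tolist())
m=(c['range_z']>0)&near(P,(.516,.134),.03,.055,.1);print(m.sum(),P[m].mean(0),cv2.minAreaRect(P[m][:,:2].astype(np.float32)*1000))
```

```text
t 0.25 tcp [ 0.1605 -0.6037  0.1999] F [-0.2   0.07 -0.71] w 1.002 gf 0.0 j [-60.3  22.1   0.4  -0.  -68.4 -14.8]
[[-0.966, -0.257, -0.0], [-0.257, 0.966, 0.001], [0.0, 0.001, -1.0]]
[[-0.257, 0.937, 0.238, 0.095], [0.966, 0.249, 0.064, -0.621], [0.001, 0.246, -0.969, 0.383], [0.0, 0.0, 0.0, 1.0]]
0 [nan nan nan] ((0.0, 0.0), (0.0, 0.0), 0.0)<stdin>:3: RuntimeWarning: Mean of empty slice.
  ret = um.true_divide(
```

View pics/wr1.png

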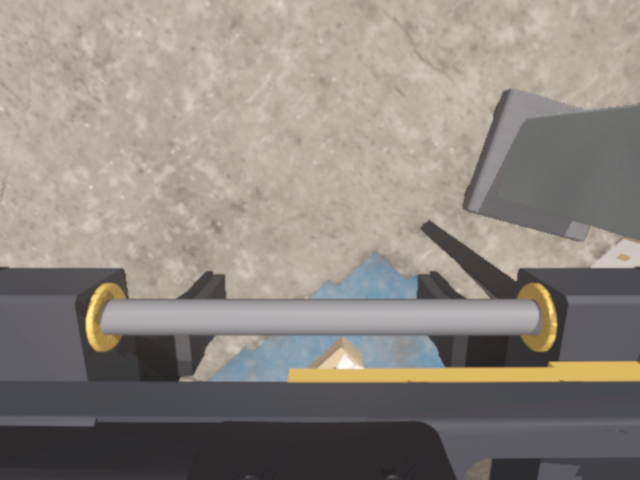

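The wrist picture shows only floor between the fingers (about columns 200 to 440). The arm has not moved because each row needs all three fields.

Request:
{"fn": "drive_tool", "kwargs": {
  "moves": [
    {"delta_pos": [-25,30,0],"turn": 0,"claw": 1},
    {"delta_pos": [-36,42,0],"turn": 0,"claw": 1},
    {"delta_pos": [-36,42,0],"turn": 0,"claw": 1},
    {"delta_pos": [-36,42,0],"turn": 0,"claw": 1},
    {"delta_pos": [-36,42,0],"turn": 0,"claw": 1},
    {"delta_pos": [-36,42,0],"turn": 0,"claw": 1},
    {"delta_pos": [-36,42,0],"turn": 0,"claw": 1},
    {"delta_pos": [-36,42,0],"turn": 0,"claw": 1},
    {"delta_pos": [-36,42,0],"turn": 0,"claw": 1},
    {"delta_pos": [-36,42,0],"turn": 0,"claw": 1},
    {"delta_pos": [-36,42,0],"turn": 0,"claw": 1},
    {"delta_pos": [-36,42,0],"turn": 0,"claw": 1}
  ]
}}

```text
time_s: 1.75
tcp_pos: [0.4415, -0.0185, 0.2007]
ee_rot: [[-0.966, -0.257, 0.001], [-0.257, 0.966, 0.0], [-0.001, -0.0, -1.0]]
wrist_force: [1.2, -0.4, 0.3]
gripper_width: 1.001
gripper_force: 0.0
```

Request:
{"fn": "drive_tool", "kwargs": {
  "moves": [
    {"delta_pos": [-36,42,0],"turn": 0,"claw": 1},
    {"delta_pos": [-36,42,0],"turn": 0,"claw": 1},
    {"delta_pos": [-36,42,0],"turn": 0,"claw": 1},
    {"delta_pos": [0,0,0],"turn": -0.175,"claw": 1},
    {"delta_pos": [0,0,0],"turn": -0.175,"claw": 1},
    {"delta_pos": [0,0,0],"turn": -0.175,"claw": 1},
    {"delta_pos": [0,0,0],"turn": -0.175,"claw": 1},
    {"delta_pos": [0,0,0],"turn": -0.175,"claw": 1},
    {"delta_pos": [0,0,0],"turn": -0.175,"claw": 1},
    {"delta_pos": [0,0,0],"turn": -0.175,"claw": 1},
    {"delta_pos": [0,0,0],"turn": -0.175,"claw": 1},
    {"delta_pos": [0,0,0],"turn": -0.175,"claw": 1}
  ]
}}

```text
time_s: 3.25
tcp_pos: [0.5129, 0.1291, 0.2003]
ee_rot: [[0.267, -0.964, -0.0], [-0.964, -0.267, -0.0], [-0.0, 0.0, -1.0]]
wrist_force: [-0.7, 0.0, -0.4]
gripper_width: 0.997
gripper_force: 0.0
```

Run:
```python
from h import *
c=cap('wrist','wr2.png');st();P=cloud(c)
m=(c['range_z']>0)&near(P,(.516,.134),.03,.055,.1);print(m.sum());print(P[m].mean(0),cv2.minAreaRect(P[m][:,:2].astype(np.float32)*1000))
```

```text
t 3.3 tcp [0.513  0.1291 0.2003] F [ 0.51 -0.36 -0.4 ] w 0.999 gf 0.0 j [ 31.7  12.7 -13.   -0.  -64.3 -16. ]
[[0.27, -0.963, -0.0], [-0.963, -0.27, 0.0], [-0.0, 0.0, -1.0]]
3961
[0.51648297 0.12894986 0.03682791] ((515.4611206054688, 132.78195190429688), (23.733558654785156, 154.47671508789062), 14.881439208984375)
```

View pics/wr2.png

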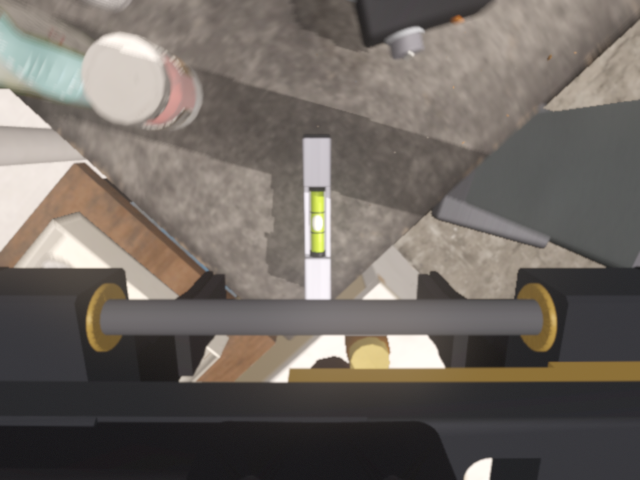

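Wrist view: the level stands upright between the finger planes, with the bubble near (317,222). Depth puts its centre at (0.516, 0.133). Now I descend and grasp.

Request:
{"fn": "drive_tool", "kwargs": {
  "moves": [
    {"delta_pos": [-3,-4,30],"turn": 0.01,"claw": 1},
    {"delta_pos": [0,0,45],"turn": 0,"claw": 1},
    {"delta_pos": [0,0,45],"turn": 0,"claw": 1},
    {"delta_pos": [0,0,40],"turn": 0,"claw": 1},
    {"delta_pos": [0,0,22],"turn": 0,"claw": 1},
    {"delta_pos": [0,0,11],"turn": 0,"claw": 0.8},
    {"delta_pos": [0,0,0],"turn": 0,"claw": 0.5},
    {"delta_pos": [0,0,0],"turn": 0,"claw": 0.1},
    {"delta_pos": [0,0,0],"turn": 0,"claw": 0.1},
    {"delta_pos": [0,0,0],"turn": 0,"claw": 0.1},
    {"delta_pos": [0,0,0],"turn": 0,"claw": 0.1},
    {"delta_pos": [0,0,0],"turn": 0,"claw": 0.1}
  ]
}}

```text
time_s: 4.8
tcp_pos: [0.5162, 0.1331, 0.0075]
ee_rot: [[0.251, -0.968, 0.0], [-0.968, -0.251, 0.0], [-0.0, -0.0, -1.0]]
wrist_force: [1.0, -0.1, 0.4]
gripper_width: 0.287
gripper_force: 0.0
```

Request:
{"fn": "drive_tool", "kwargs": {
  "moves": [
    {"delta_pos": [0,0,0],"turn": 0,"claw": 0.1},
    {"delta_pos": [0,0,0],"turn": 0,"claw": 0.1},
    {"delta_pos": [0,0,-20],"turn": 0,"claw": 0.1},
    {"delta_pos": [0,0,-40],"turn": 0,"claw": 0.1},
    {"delta_pos": [0,0,-40],"turn": 0,"claw": 0.1},
    {"delta_pos": [20,3,-40],"turn": 0,"claw": 0.1},
    {"delta_pos": [48,8,0],"turn": 0,"claw": 0.1},
    {"delta_pos": [48,8,0],"turn": 0,"claw": 0.1},
    {"delta_pos": [48,8,0],"turn": 0,"claw": 0.1},
    {"delta_pos": [48,8,0],"turn": 0,"claw": 0.1},
    {"delta_pos": [48,8,0],"turn": 0,"claw": 0.1},
    {"delta_pos": [48,8,0],"turn": 0,"claw": 0.1}
  ]
}}

```text
time_s: 6.3
tcp_pos: [0.543, -0.179, 0.1456]
ee_rot: [[0.251, -0.968, -0.003], [-0.968, -0.251, 0.001], [-0.002, 0.002, -1.0]]
wrist_force: [1.3, 0.2, -4.2]
gripper_width: 0.261
gripper_force: 30.0
```

Request:
{"fn": "drive_tool", "kwargs": {
  "moves": [
    {"delta_pos": [0,0,0],"turn": 0.163,"claw": 0.1},
    {"delta_pos": [0,0,0],"turn": 0.163,"claw": 0.1},
    {"delta_pos": [0,0,0],"turn": 0.163,"claw": 0.1},
    {"delta_pos": [0,0,0],"turn": 0.163,"claw": 0.1},
    {"delta_pos": [0,0,0],"turn": 0.163,"claw": 0.1},
    {"delta_pos": [0,0,0],"turn": 0.163,"claw": 0.1},
    {"delta_pos": [0,0,0],"turn": 0.163,"claw": 0.1},
    {"delta_pos": [0,0,0],"turn": 0.163,"claw": 0.1},
    {"delta_pos": [0,0,0],"turn": 0,"claw": 0.1},
    {"delta_pos": [0,0,0],"turn": 0,"claw": 0.1}
  ]
}}

```text
time_s: 7.55
tcp_pos: [0.5436, -0.1777, 0.1465]
ee_rot: [[-0.866, -0.499, -0.002], [-0.499, 0.866, 0.0], [0.001, 0.001, -1.0]]
wrist_force: [-0.8, -0.8, -4.5]
gripper_width: 0.259
gripper_force: 30.0
```

Run:
```python
from h import *
st()
for n in('top','scene'):
    c=cap(n,n+'3.png');P=cloud(c)
    # knob direction re-check and plate below
    m=(c['range_z']>0)&near(P,(.544,-.1775),.125,.2,.1);print(n,m.sum(),P[m].mean(0))
    m=(c['range_z']>0)&near(P,(.389,-.266),.08,.095,.03);p=P[m];print('knob',(p.min(0)+p.max(0))/2)
```

```text
t 7.55 tcp [ 0.5436 -0.1777  0.1465] F [-0.77 -0.75 -4.53] w 0.259 gf 30.0 j [ -1.9  19.5 -11.6  -0.  -59.  -58.1]
[[-0.866, -0.499, -0.002], [-0.499, 0.866, 0.0], [0.001, 0.001, -1.0]]
top 817 [ 0.4936343  -0.20368981  0.17439469]
knob [ 0.38868343 -0.26596451  0.08610936]
scene 1436 [ 0.52864266 -0.19437769  0.16857521]
knob [ 0.38999601 -0.26797987  0.08437699]
```

View pics/scene3.png

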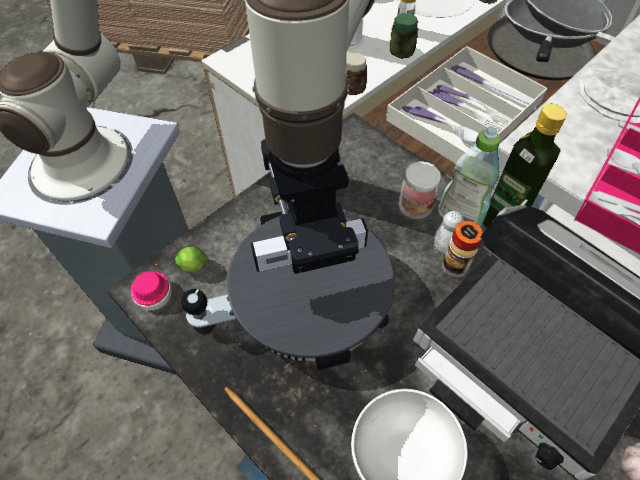

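Scene view: the level is held across its middle, above the plate centre (about (310,285)) and along the line to the knob at (195,300). Lowering it now.

Request:
{"fn": "drive_tool", "kwargs": {
  "moves": [
    {"delta_pos": [0,0,25],"turn": 0,"claw": 0.1},
    {"delta_pos": [0,0,25],"turn": 0,"claw": 0.1},
    {"delta_pos": [0,0,10],"turn": 0,"claw": 0.1},
    {"delta_pos": [0,0,4],"turn": 0,"claw": 0.1},
    {"delta_pos": [0,0,2],"turn": 0,"claw": 0.1},
    {"delta_pos": [0,0,0],"turn": 0,"claw": 0.1},
    {"delta_pos": [0,0,0],"turn": 0,"claw": 0.1}
  ]
}}

```text
time_s: 8.52
tcp_pos: [0.5446, -0.1779, 0.082]
ee_rot: [[-0.867, -0.498, 0.001], [-0.498, 0.867, -0.0], [-0.001, -0.001, -1.0]]
wrist_force: [-1.3, -0.0, -5.4]
gripper_width: 0.262
gripper_force: 30.0
```

Request:
{"fn": "drive_tool", "kwargs": {
  "moves": [
    {"delta_pos": [0,0,1.5],"turn": 0,"claw": 0.1},
    {"delta_pos": [0,0,1],"turn": 0,"claw": 0.1},
    {"delta_pos": [0,0,0],"turn": 0,"claw": 0.1},
    {"delta_pos": [0,0,0],"turn": 0,"claw": 0.1}
  ]
}}

```text
time_s: 9.02
tcp_pos: [0.5442, -0.1779, 0.0788]
ee_rot: [[-0.867, -0.498, -0.0], [-0.498, 0.867, -0.0], [0.0, -0.0, -1.0]]
wrist_force: [1.0, -0.3, -5.1]
gripper_width: 0.261
gripper_force: 30.0
```

Request:
{"fn": "drive_tool", "kwargs": {
  "moves": [
    {"delta_pos": [0,0,1],"turn": 0,"claw": 0.1},
    {"delta_pos": [0,0,0],"turn": 0,"claw": 0.1},
    {"delta_pos": [0,0,0],"turn": 0,"claw": 0.1}
  ]
}}

```text
time_s: 9.4
tcp_pos: [0.5442, -0.1778, 0.0778]
ee_rot: [[-0.867, -0.498, -0.0], [-0.498, 0.867, -0.0], [0.0, 0.0, -1.0]]
wrist_force: [0.2, -0.0, -4.7]
gripper_width: 0.258
gripper_force: 30.0
```

Request:
{"fn": "drive_tool", "kwargs": {
  "moves": [
    {"delta_pos": [0,0,0.7],"turn": 0,"claw": 0.1},
    {"delta_pos": [0,0,0],"turn": 0,"claw": 0.1},
    {"delta_pos": [0,0,0],"turn": 0,"claw": 0.1}
  ]
}}

```text
time_s: 9.78
tcp_pos: [0.5442, -0.1779, 0.0772]
ee_rot: [[-0.867, -0.498, 0.0], [-0.498, 0.867, -0.0], [-0.0, -0.0, -1.0]]
wrist_force: [0.0, -0.5, -4.2]
gripper_width: 0.265
gripper_force: 30.0
```

Request:
{"fn": "drive_tool", "kwargs": {
  "moves": [
    {"delta_pos": [0,0,0.7],"turn": 0,"claw": 0.1},
    {"delta_pos": [0,0,0],"turn": 0,"claw": 0.1},
    {"delta_pos": [0,0,0],"turn": 0,"claw": 0.1}
  ]
}}

```text
time_s: 10.15
tcp_pos: [0.5443, -0.1779, 0.077]
ee_rot: [[-0.867, -0.498, 0.0], [-0.498, 0.867, -0.0], [-0.0, -0.0, -1.0]]
wrist_force: [-1.8, 0.8, 1.5]
gripper_width: 0.266
gripper_force: 30.0
```

Request:
{"fn": "drive_tool", "kwargs": {
  "moves": [
    {"delta_pos": [0,0,0],"turn": 0,"claw": 0.6},
    {"delta_pos": [0,0,0],"turn": 0,"claw": 0.6},
    {"delta_pos": [0,0,0],"turn": 0,"claw": 0.6},
    {"delta_pos": [0,0,-15],"turn": 0,"claw": 0.6},
    {"delta_pos": [0,0,-40],"turn": 0,"claw": 0.6},
    {"delta_pos": [0,0,-50],"turn": 0,"claw": 0.6},
    {"delta_pos": [0,0,-45],"turn": 0,"claw": 0.6},
    {"delta_pos": [0,0,0],"turn": 0,"claw": 0.6},
    {"delta_pos": [0,0,0],"turn": 0,"claw": 0.6},
    {"delta_pos": [0,0,0],"turn": 0,"claw": 0.6}
  ]
}}

```text
time_s: 11.4
tcp_pos: [0.5434, -0.1777, 0.2252]
ee_rot: [[-0.867, -0.498, -0.003], [-0.498, 0.867, 0.0], [0.002, 0.002, -1.0]]
wrist_force: [-0.5, -1.0, 0.0]
gripper_width: 0.604
gripper_force: 0.0
```

Run:
```python
from h import *
st()
c=cap('wrist','wr4.png');P=cloud(c);print(np.round(c['extrinsics'],3).tolist())
m=(c['range_z']>0)&near(P,(.544,-.178),.095,.125,.1);print(m.sum(),P[m].mean(0),cv2.minAreaRect(P[m][:,:2].astype(np.float32)*1000))
```

```text
t 11.4 tcp [ 0.5434 -0.1777  0.2252] F [-0.46 -0.99  0.04] w 0.604 gf 0.0 j [ -1.9  16.   -4.8  -0.  -69.4 -58.3]
[[-0.867, -0.498, -0.003], [-0.498, 0.867, 0.0], [0.002, 0.002, -1.0]]
[[-0.498, 0.841, 0.211, 0.485], [0.867, 0.482, 0.122, -0.211], [0.001, 0.244, -0.97, 0.409], [0.0, 0.0, 0.0, 1.0]]
4749 [ 0.53307044 -0.18425127  0.10593459] ((536.2601928710938, -182.30328369140625), (137.87985229492188, 24.21687126159668), 30.050329208374023)
```

View pics/wr4.png

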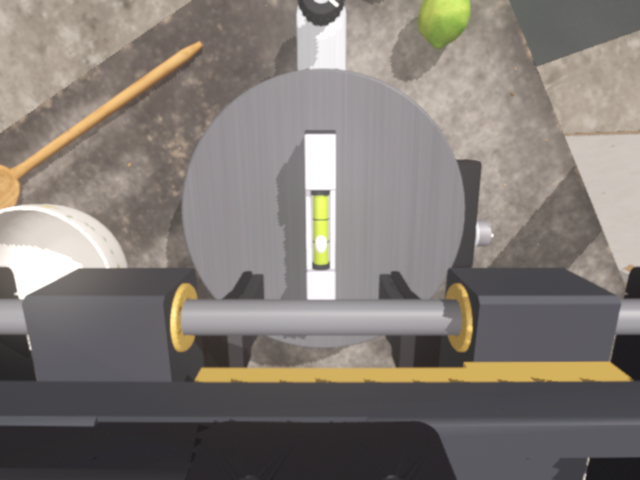

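Wrist view: the level stands on the plate's middle (column 320), in line with the knob at (322,5). The vial runs from row 191 to 268 and the bubble is at row 243, towards the far side, so the screw side is low. Next: a bubble measure.

```bash
cat >> h.py <<'E'
def strip(c,ctr=(.5442,-.1778),ang=29.95,z=.107,s=np.arange(-40,40,.25),w=np.arange(-3,3.1,.5)):
    a=np.radians(ang);u=np.array([np.cos(a),np.sin(a)]);n=np.array([-u[1],u[0]])
    X=np.array(ctr)+s[:,None,None]/1000*u+w[None,:,None]/1000*n
    X=np.concatenate([X,np.full(X.shape[:2]+(1,),z)],2).reshape(-1,3)
    E=np.linalg.inv(c['extrinsics'])
    uv=cv2.projectPoints(X,cv2.Rodrigues(E[:3,:3])[0],E[:3,3],K(c),np.array(c['dist'],float))[0].reshape(len(s),len(w),2).astype(np.float32)
    return s,cv2.remap(c['color'],uv,None,cv2.INTER_CUBIC).astype(float)
E
python3 - <<'E'
from h import *
for n in('wrist',):
    c=cap(n);s,I=strip(c);p=I.mean(1)
    for a,b in list(zip(s,p))[::4]: print(a,b.round().astype(int))
    cv2.imwrite('pics/strip.png',cv2.resize(I[:,:,::-1].astype(np.uint8),(130,640)).transpose(1,0,2))
E
```

```text
-40.0 [255 255 255]
-39.0 [255 255 255]
-38.0 [255 255 255]
-37.0 [255 255 255]
-36.0 [255 255 255]
-35.0 [255 255 255]
-34.0 [255 255 255]
-33.0 [226 220 224]
-32.0 [136 132 133]
-31.0 [99 96 95]
-30.0 [103 100 100]
-29.0 [117 118 101]
-28.0 [176 187 105]
-27.0 [222 236 111]
-26.0 [236 249 113]
-25.0 [242 251 115]
-24.0 [243 251 115]
-23.0 [243 252 115]
-22.0 [243 252 114]
-21.0 [243 252 114]
-20.0 [243 252 114]
-19.0 [243 252 114]
-18.0 [242 252 113]
-17.0 [240 251 111]
-16.0 [238 251 110]
-15.0 [239 251 109]
-14.0 [239 251 109]
-13.0 [239 251 109]
-12.0 [238 250 108]
-11.0 [238 250 108]
-10.0 [232 246 107]
-9.0 [193 205 102]
-8.0 [188 200 100]
-7.0 [232 247 106]
-6.0 [238 251 107]
-5.0 [235 249 105]
-4.0 [233 248 104]
-3.0 [233 248 103]
-2.0 [233 248 103]
-1.0 [233 248 103]
0.0 [233 248 102]
1.0 [233 248 102]
2.0 [233 248 102]
3.0 [233 248 104]
4.0 [237 249 131]
5.0 [247 251 201]
6.0 [253 253 243]
7.0 [254 254 251]
8.0 [255 254 253]
9.0 [255 255 254]
10.0 [255 255 254]
11.0 [255 255 254]
12.0 [255 254 253]
13.0 [254 254 252]
14.0 [254 253 251]
15.0 [253 252 248]
16.0 [251 250 245]
17.0 [248 247 235]
18.0 [243 244 213]
19.0 [231 238 167]
20.0 [224 238 112]
21.0 [222 237  96]
22.0 [222 237  97]
23.0 [222 237  97]
24.0 [222 237  98]
25.0 [222 237  98]
26.0 [222 237  98]
27.0 [222 237  98]
28.0 [218 233  98]
29.0 [192 206  95]
30.0 [135 142  92]
31.0 [101  99  93]
32.0 [99 95 94]
33.0 [101  98  96]
34.0 [133 129 130]
35.0 [203 197 202]
36.0 [249 245 249]
37.0 [255 255 255]
38.0 [255 255 255]
39.0 [255 255 255]
```

The bubble is about +11 mm from the middle, on the side away from the screw, so the knob needs about 2.55 rad clockwise. Going to the knob, with joint 6 wound back first.

Request:
{"fn": "drive_tool", "kwargs": {
  "moves": [
    {"delta_pos": [44,0,0],"turn": 0,"claw": 0.6},
    {"delta_pos": [45,0,0],"turn": 0,"claw": 0.6},
    {"delta_pos": [45,0,0],"turn": 0,"claw": 0.6},
    {"delta_pos": [44,0,0],"turn": 0,"claw": 0.6},
    {"delta_pos": [0,0,10],"turn": -0.18,"claw": 0.6},
    {"delta_pos": [0,0,10],"turn": -0.18,"claw": 0.6},
    {"delta_pos": [0,0,10],"turn": -0.18,"claw": 0.6},
    {"delta_pos": [0,0,10],"turn": -0.18,"claw": 0.6},
    {"delta_pos": [0,0,10],"turn": -0.18,"claw": 0.6},
    {"delta_pos": [0,0,10],"turn": -0.18,"claw": 0.6},
    {"delta_pos": [0,0,10],"turn": -0.18,"claw": 0.6},
    {"delta_pos": [0,0,10],"turn": -0.18,"claw": 0.6}
  ]
}}

```text
time_s: 13.0
tcp_pos: [0.3895, -0.2663, 0.1456]
ee_rot: [[0.386, -0.923, -0.001], [-0.923, -0.386, 0.0], [-0.001, 0.001, -1.0]]
wrist_force: [-0.4, -0.7, -0.6]
gripper_width: 0.6
gripper_force: 0.0
```

Request:
{"fn": "drive_tool", "kwargs": {
  "moves": [
    {"delta_pos": [0,0,0],"turn": -0.18,"claw": 0.6},
    {"delta_pos": [0,0,0],"turn": -0.18,"claw": 0.6},
    {"delta_pos": [0,0,0],"turn": -0.18,"claw": 0.6},
    {"delta_pos": [0,0,0],"turn": -0.18,"claw": 0.6},
    {"delta_pos": [0,0,0],"turn": -0.18,"claw": 0.6},
    {"delta_pos": [0,0,0],"turn": -0.18,"claw": 0.6},
    {"delta_pos": [0,0,0],"turn": 0,"claw": 0.6},
    {"delta_pos": [0,0,0],"turn": 0,"claw": 0.6}
  ]
}}

```text
time_s: 14.0
tcp_pos: [0.3896, -0.2664, 0.1462]
ee_rot: [[0.995, -0.103, -0.001], [-0.103, -0.995, 0.0], [-0.001, -0.0, -1.0]]
wrist_force: [-0.1, -0.6, -0.3]
gripper_width: 0.602
gripper_force: 0.0
```

Run:
```python
from h import *
st()
for n in('wrist','top','scene'):
    c=cap(n);P=cloud(c)
    m=(c['range_z']>0)&near(P,(.389,-.267),.08,.095,.03);p=P[m];print(n,m.sum(),(p.min(0)+p.max(0))/2 if m.any() else '',np.ptp(p,axis=0) if m.any() else '')
    s,I=strip(c);print(np.round(I.mean(1)[::8,2]).astype(int).tolist())
```

```text
t 14.0 tcp [ 0.3896 -0.2664  0.1462] F [-0.06 -0.65 -0.33] w 0.602 gf 0.0 j [-14.6  10.1 -24.9   0.  -55.   98.6]
[[0.995, -0.103, -0.001], [-0.103, -0.995, 0.0], [-0.001, -0.0, -1.0]]
wrist 2224 [ 0.3881053  -0.26595164  0.08455578] [0.03665319 0.03707108 0.00905618]
[255, 252, 245, 247, 150, 110, 120, 125, 123, 121, 120, 116, 114, 113, 111, 106, 80, 37, 0, 0, 0, 0, 0, 0, 0, 0, 0, 0, 0, 0, 0, 0, 0, 0, 0, 0, 0, 0, 0, 0]
top 0  
[111, 120, 137, 166, 105, 51, 58, 78, 83, 82, 82, 83, 81, 81, 81, 81, 66, 78, 79, 79, 78, 78, 84, 164, 210, 213, 209, 200, 190, 172, 111, 71, 70, 69, 70, 65, 52, 53, 151, 202]
scene 426 [ 0.38964602 -0.268386    0.08449815] [0.03602997 0.03632346 0.00892958]
[244, 221, 178, 205, 107, 37, 55, 90, 93, 105, 94, 92, 91, 91, 83, 90, 65, 84, 81, 87, 84, 76, 92, 170, 215, 238, 238, 219, 207, 191, 111, 83, 88, 88, 86, 66, 41, 40, 172, 249]
```

Knob confirmed, and the bubble can be seen from the top and scene cameras during turning. Descend and grip.

Request:
{"fn": "drive_tool", "kwargs": {
  "moves": [
    {"delta_pos": [-0.5,0,30],"turn": 0,"claw": 0.6},
    {"delta_pos": [0,0,30],"turn": 0,"claw": 0.6},
    {"delta_pos": [0,0,18],"turn": 0,"claw": 0.6},
    {"delta_pos": [0,0,10],"turn": 0,"claw": 0.6},
    {"delta_pos": [0,0,0],"turn": 0,"claw": 0.6},
    {"delta_pos": [0,0,0],"turn": 0,"claw": 0.25},
    {"delta_pos": [0,0,0],"turn": 0,"claw": 0.25},
    {"delta_pos": [0,0,0],"turn": 0,"claw": 0.25},
    {"delta_pos": [0,0,0],"turn": 0,"claw": 0.25},
    {"delta_pos": [0,0,0],"turn": 0,"claw": 0.25}
  ]
}}

```text
time_s: 15.4
tcp_pos: [0.3897, -0.2665, 0.059]
ee_rot: [[0.995, -0.1, 0.001], [-0.1, -0.995, -0.0], [0.001, 0.0, -1.0]]
wrist_force: [-0.2, 1.3, 4.3]
gripper_width: 0.387
gripper_force: 30.0
```

Request:
{"fn": "drive_tool", "kwargs": {
  "moves": [
    {"delta_pos": [0,0,0],"turn": 0.1,"claw": 0.25},
    {"delta_pos": [0,0,0],"turn": 0.17,"claw": 0.25},
    {"delta_pos": [0,0,0],"turn": 0.17,"claw": 0.25},
    {"delta_pos": [0,0,0],"turn": 0.17,"claw": 0.25},
    {"delta_pos": [0,0,0],"turn": 0.17,"claw": 0.25},
    {"delta_pos": [0,0,0],"turn": 0.17,"claw": 0.25},
    {"delta_pos": [0,0,0],"turn": 0.17,"claw": 0.25},
    {"delta_pos": [0,0,0],"turn": 0.17,"claw": 0.25},
    {"delta_pos": [0,0,0],"turn": 0.17,"claw": 0.25},
    {"delta_pos": [0,0,0],"turn": 0.17,"claw": 0.25},
    {"delta_pos": [0,0,0],"turn": 0.17,"claw": 0.25},
    {"delta_pos": [0,0,0],"turn": 0.17,"claw": 0.25}
  ]
}}

```text
time_s: 16.9
tcp_pos: [0.3884, -0.2671, 0.059]
ee_rot: [[-0.484, -0.875, -0.002], [-0.875, 0.484, -0.001], [0.002, 0.001, -1.0]]
wrist_force: [-3.0, -1.5, 7.3]
gripper_width: 0.385
gripper_force: 30.0
```

Request:
{"fn": "drive_tool", "kwargs": {
  "moves": [
    {"delta_pos": [0,0,0],"turn": 0.17,"claw": 0.25},
    {"delta_pos": [0,0,0],"turn": 0.1,"claw": 0.25},
    {"delta_pos": [0,0,0],"turn": 0,"claw": 0.25},
    {"delta_pos": [0,0,0],"turn": 0,"claw": 0.25},
    {"delta_pos": [0,0,0],"turn": 0,"claw": 0.25},
    {"delta_pos": [0,0,0],"turn": 0,"claw": 0.25},
    {"delta_pos": [0,0,0],"turn": 0,"claw": 0.25},
    {"delta_pos": [0,0,0],"turn": 0,"claw": 0.25},
    {"delta_pos": [0,0,0],"turn": 0,"claw": 0.25},
    {"delta_pos": [0,0,0],"turn": 0,"claw": 0.25},
    {"delta_pos": [0,0,0],"turn": 0,"claw": 0.25},
    {"delta_pos": [0,0,0],"turn": 0,"claw": 0.25}
  ]
}}

```text
time_s: 18.4
tcp_pos: [0.3882, -0.2669, 0.059]
ee_rot: [[-0.696, -0.718, -0.002], [-0.718, 0.696, -0.001], [0.002, 0.001, -1.0]]
wrist_force: [-3.3, -0.4, 7.0]
gripper_width: 0.387
gripper_force: 30.0
```

```bash
cat >> h.py <<'E'
def cross(s,v,t):
    i=np.where(np.diff(np.sign(v-t)))[0]; return s[i]+(t-v[i])/(v[i+1]-v[i])*(s[i+1]-s[i])
def bubble(n,prt=False):
    c=cap(n);s,I=strip(c,s=np.arange(-38,40,.25));p=I.mean(1);b=p[:,2];y=p[:,0]
    inn=(s>-26)&(s<27);t=(np.percentile(b[inn],30)+b[inn].max())/2
    x=cross(s[inn],b[inn],t);r=p[:,1]
    e=cross(s,r,(np.median(r[inn])+np.min(r))/2)
    print(n,'bubble edges',x.round(2),'mid',x.mean().round(2),'vial edges',e.round(1))
    if prt: print(r[inn][::4].round().astype(int).tolist())
E
python3 - <<'E'
from h import *
st();bubble('top',1);bubble('scene',1)
E
```

```text
t 18.4 tcp [ 0.3882 -0.2669  0.059 ] F [-3.32 -0.41  6.99] w 0.387 gf 30.0 j [-14.6  16.7 -31.5   0.1 -41.9 -29.5]
[[-0.696, -0.718, -0.002], [-0.718, 0.696, -0.001], [0.002, 0.001, -1.0]]
top bubble edges [-3.72  9.85] mid 3.06 vial edges [-31.6 -26.8  31.1  36. ]
[170, 192, 196, 197, 197, 197, 197, 197, 197, 196, 195, 195, 195, 195, 195, 195, 195, 181, 150, 149, 179, 196, 204, 213, 221, 225, 226, 227, 226, 226, 224, 221, 216, 210, 202, 193, 173, 140, 135, 165, 182, 185, 185, 185, 185, 185, 184, 181, 179, 178, 177, 177, 178]
scene bubble edges [-3.46  9.72] mid 3.13 vial edges [-31.7 -26.8  11.5  12.2  30.6  35.9]
[169, 192, 198, 202, 195, 193, 198, 203, 203, 201, 203, 206, 207, 205, 205, 208, 209, 190, 136, 126, 184, 217, 221, 230, 238, 232, 228, 239, 250, 251, 245, 235, 229, 220, 216, 216, 186, 127, 115, 168, 198, 197, 200, 203, 199, 195, 192, 188, 188, 190, 186, 180, 177]
```

About 1.0 mm remains, so 0.24 rad more. Then release, back off and check.

Request:
{"fn": "drive_tool", "kwargs": {
  "moves": [
    {"delta_pos": [0,0,0],"turn": 0.12,"claw": 0.25},
    {"delta_pos": [0,0,0],"turn": 0.12,"claw": 0.25},
    {"delta_pos": [0,0,0],"turn": 0,"claw": 0.25},
    {"delta_pos": [0,0,0],"turn": 0,"claw": 0.25},
    {"delta_pos": [0,0,0],"turn": 0,"claw": 0.6},
    {"delta_pos": [0,0,0],"turn": 0,"claw": 0.6},
    {"delta_pos": [0,0,0],"turn": 0,"claw": 0.6},
    {"delta_pos": [0,0,0],"turn": 0,"claw": 0.6},
    {"delta_pos": [0,0,0],"turn": 0,"claw": 0.6},
    {"delta_pos": [0,0,0],"turn": 0,"claw": 0.6},
    {"delta_pos": [0,0,0],"turn": 0,"claw": 0.6},
    {"delta_pos": [0,0,0],"turn": 0,"claw": 0.6}
  ]
}}

```text
time_s: 20.0
tcp_pos: [0.3893, -0.2664, 0.0584]
ee_rot: [[-0.847, -0.532, 0.0], [-0.532, 0.847, -0.0], [0.0, -0.0, -1.0]]
wrist_force: [-0.3, -1.3, 0.5]
gripper_width: 0.597
gripper_force: 0.0
```

```bash
cat >> h.py <<'E'
def off(n,k=3):
    for _ in range(k):
        c=cap(n);s,I=strip(c,s=np.arange(-26,28,.25));p=I.mean(1);b=p[:,2];r=p[:,1]
        t=(np.percentile(b,30)+b.max())/2;x=cross(s,b,t)
        L=[]
        for a in(-7.5,11.6):
            m=abs(s-a)<3.5;w=np.clip(np.percentile(r[m],75)-r[m]-10,0,None);L.append((w*s[m]).sum()/w.sum())
        print(n,'bub',x.round(2),'lines',np.round(L,2),'offset',round((x[0]+x[-1])/2-np.mean(L),2))
E
python3 - <<'E'
from h import *
st();off('top');off('scene')
E
```

```text
t 20.0 tcp [ 0.3893 -0.2664  0.0584] F [-0.27 -1.34  0.5 ] w 0.597 gf 0.0 j [-14.6  16.7 -31.5   0.  -41.8 -43.3]
[[-0.847, -0.532, 0.0], [-0.532, 0.847, -0.0], [0.0, -0.0, -1.0]]
top bub [-4.78  8.96] lines [-7.17 11.93] offset -0.29
top bub [-4.77  8.96] lines [-7.16 11.94] offset -0.3
top bub [-4.77  8.96] lines [-7.17 11.93] offset -0.29
scene bub [-4.49  8.79] lines [-7.03 11.99] offset -0.33
scene bub [-4.5  8.8] lines [-7.02 12.  ] offset -0.34
scene bub [-4.49  8.78] lines [-7.02 11.99] offset -0.34
```

Released, and the bubble is within 0.3 mm of the middle. Now I move to the far end of the level with fingers shut, for the press.

Request:
{"fn": "drive_tool", "kwargs": {
  "moves": [
    {"delta_pos": [0,0,-20],"turn": 0,"claw": 0.6},
    {"delta_pos": [0,0,-40],"turn": 0.038,"claw": 0.6},
    {"delta_pos": [0,0,-45],"turn": 0,"claw": 0.3},
    {"delta_pos": [-47,0,0],"turn": 0,"claw": 0},
    {"delta_pos": [-47,0,0],"turn": 0,"claw": 0},
    {"delta_pos": [-47,0,0],"turn": 0,"claw": 0},
    {"delta_pos": [-47,0,0],"turn": 0,"claw": 0},
    {"delta_pos": [-47,0,0],"turn": 0,"claw": 0},
    {"delta_pos": [0,0,20],"turn": 0,"claw": 0},
    {"delta_pos": [0,0,15],"turn": 0,"claw": 0},
    {"delta_pos": [0,0,5],"turn": 0,"claw": 0},
    {"delta_pos": [0,0,0],"turn": 0,"claw": 0}
  ]
}}

```text
time_s: 21.8
tcp_pos: [0.5925, -0.1495, 0.1235]
ee_rot: [[-0.867, -0.499, -0.0], [-0.499, 0.867, -0.0], [0.0, -0.0, -1.0]]
wrist_force: [0.6, 0.3, 0.7]
gripper_width: 0.001
gripper_force: 0.0
```

Run:
```python
from h import *
st();c=cap('wrist','wr5.png');P=cloud(c)
m=(c['range_z']>0)&near(P,(.544,-.178),.095,.125,.1);print(P[m].mean(0),cv2.minAreaRect(P[m][:,:2].astype(np.float32)*1000))
for n in('wrist','top','scene'): off(n,1)
```

```text
t 21.8 tcp [ 0.5925 -0.1495  0.1235] F [0.57 0.32 0.69] w 0.001 gf 0.0 j [  1.   24.3  -7.7   0.  -58.  -61.1]
[[-0.867, -0.499, -0.0], [-0.499, 0.867, -0.0], [0.0, -0.0, -1.0]]
[ 0.53039227 -0.1854016   0.10643712] ((536.0348510742188, -182.17422485351562), (135.25677490234375, 24.207334518432617), 29.988765716552734)
wrist bub [-5.16  8.66] lines [-7.68 11.43] offset -0.13
top bub [-4.75  8.91] lines [-7.17 11.94] offset -0.3
scene bub [-4.51  8.81] lines [-7.02 11.99] offset -0.34
```

View pics/wr5.png

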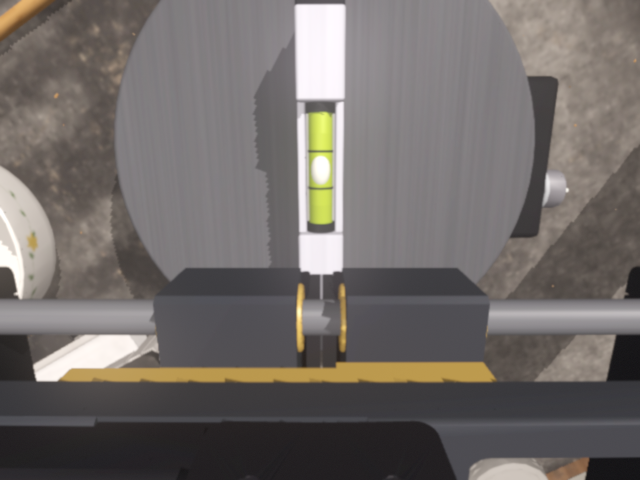

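Wrist view: the bubble at (321,169) sits midway between the lines at rows 152 and 188. The shut fingers are over the far flat top. Pressing gently now.

Request:
{"fn": "drive_tool", "kwargs": {
  "moves": [
    {"delta_pos": [0,0,7],"turn": 0,"claw": 0},
    {"delta_pos": [0,0,3],"turn": 0,"claw": 0},
    {"delta_pos": [0,0,1],"turn": 0,"claw": 0},
    {"delta_pos": [0,0,0.7],"turn": 0,"claw": 0},
    {"delta_pos": [0,0,0],"turn": 0,"claw": 0},
    {"delta_pos": [0,0,0],"turn": 0,"claw": 0}
  ]
}}

```text
time_s: 22.75
tcp_pos: [0.593, -0.149, 0.1119]
ee_rot: [[-0.866, -0.499, 0.0], [-0.499, 0.866, -0.0], [-0.0, -0.0, -1.0]]
wrist_force: [-0.1, 0.4, 0.4]
gripper_width: 0.009
gripper_force: 0.0
```

Request:
{"fn": "drive_tool", "kwargs": {
  "moves": [
    {"delta_pos": [0,0,0.7],"turn": 0,"claw": 0},
    {"delta_pos": [0,0,0],"turn": 0,"claw": 0},
    {"delta_pos": [0,0,0],"turn": 0,"claw": 0}
  ]
}}

```text
time_s: 23.12
tcp_pos: [0.5929, -0.149, 0.111]
ee_rot: [[-0.866, -0.499, -0.0], [-0.499, 0.866, -0.0], [0.0, -0.0, -1.0]]
wrist_force: [0.3, 0.2, -0.5]
gripper_width: 0.005
gripper_force: 0.0
```

Request:
{"fn": "drive_tool", "kwargs": {
  "moves": [
    {"delta_pos": [0,0,0.7],"turn": 0,"claw": 0},
    {"delta_pos": [0,0,0],"turn": 0,"claw": 0},
    {"delta_pos": [0,0,0],"turn": 0,"claw": 0}
  ]
}}

```text
time_s: 23.5
tcp_pos: [0.5929, -0.149, 0.1103]
ee_rot: [[-0.866, -0.499, -0.0], [-0.499, 0.866, 0.0], [0.0, 0.0, -1.0]]
wrist_force: [0.2, 0.0, 0.5]
gripper_width: 0.006
gripper_force: 0.0
```

Request:
{"fn": "drive_tool", "kwargs": {
  "moves": [
    {"delta_pos": [0,0,0.5],"turn": 0,"claw": 0},
    {"delta_pos": [0,0,0],"turn": 0,"claw": 0},
    {"delta_pos": [0,0,0],"turn": 0,"claw": 0}
  ]
}}

```text
time_s: 23.88
tcp_pos: [0.5929, -0.149, 0.1098]
ee_rot: [[-0.866, -0.499, -0.0], [-0.499, 0.866, 0.0], [0.0, 0.0, -1.0]]
wrist_force: [0.3, 0.4, -0.0]
gripper_width: 0.005
gripper_force: 0.0
```

Request:
{"fn": "drive_tool", "kwargs": {
  "moves": [
    {"delta_pos": [0,0,0.5],"turn": 0,"claw": 0},
    {"delta_pos": [0,0,0],"turn": 0,"claw": 0},
    {"delta_pos": [0,0,0],"turn": 0,"claw": 0}
  ]
}}

```text
time_s: 24.25
tcp_pos: [0.5928, -0.1491, 0.1093]
ee_rot: [[-0.866, -0.499, -0.0], [-0.499, 0.866, -0.0], [0.0, 0.0, -1.0]]
wrist_force: [-0.3, -0.6, 0.2]
gripper_width: 0.006
gripper_force: 0.0
```

Request:
{"fn": "drive_tool", "kwargs": {
  "moves": [
    {"delta_pos": [0,0,0.4],"turn": 0,"claw": 0},
    {"delta_pos": [0,0,0],"turn": 0,"claw": 0},
    {"delta_pos": [0,0,0],"turn": 0,"claw": 0}
  ]
}}

```text
time_s: 24.62
tcp_pos: [0.5929, -0.149, 0.109]
ee_rot: [[-0.866, -0.499, 0.0], [-0.499, 0.866, 0.0], [-0.0, 0.0, -1.0]]
wrist_force: [0.1, -0.2, 0.5]
gripper_width: 0.006
gripper_force: 0.0
```

Request:
{"fn": "drive_tool", "kwargs": {
  "moves": [
    {"delta_pos": [0,0,0.4],"turn": 0,"claw": 0},
    {"delta_pos": [0,0,0],"turn": 0,"claw": 0},
    {"delta_pos": [0,0,0],"turn": 0,"claw": 0}
  ]
}}

```text
time_s: 25.0
tcp_pos: [0.5929, -0.149, 0.1086]
ee_rot: [[-0.866, -0.499, 0.0], [-0.499, 0.866, 0.0], [-0.0, -0.0, -1.0]]
wrist_force: [-0.3, -0.4, 0.3]
gripper_width: 0.006
gripper_force: 0.0
```

Request:
{"fn": "drive_tool", "kwargs": {
  "moves": [
    {"delta_pos": [0,0,0.4],"turn": 0,"claw": 0},
    {"delta_pos": [0,0,0],"turn": 0,"claw": 0},
    {"delta_pos": [0,0,0],"turn": 0,"claw": 0}
  ]
}}

```text
time_s: 25.38
tcp_pos: [0.5929, -0.149, 0.1082]
ee_rot: [[-0.866, -0.499, 0.0], [-0.499, 0.866, 0.0], [-0.0, -0.0, -1.0]]
wrist_force: [0.8, -0.2, 0.7]
gripper_width: 0.004
gripper_force: 0.0
```

Request:
{"fn": "drive_tool", "kwargs": {
  "moves": [
    {"delta_pos": [0,0,0.5],"turn": 0,"claw": 0},
    {"delta_pos": [0,0,0],"turn": 0,"claw": 0},
    {"delta_pos": [0,0,0],"turn": 0,"claw": 0}
  ]
}}

```text
time_s: 25.75
tcp_pos: [0.5929, -0.149, 0.1076]
ee_rot: [[-0.866, -0.499, -0.0], [-0.499, 0.866, 0.0], [-0.0, 0.0, -1.0]]
wrist_force: [-0.1, -0.8, -0.6]
gripper_width: 0.0
gripper_force: 0.0
```

Request:
{"fn": "drive_tool", "kwargs": {
  "moves": [
    {"delta_pos": [0,0,0.5],"turn": 0,"claw": 0},
    {"delta_pos": [0,0,0],"turn": 0,"claw": 0},
    {"delta_pos": [0,0,0],"turn": 0,"claw": 0}
  ]
}}

```text
time_s: 26.12
tcp_pos: [0.5929, -0.149, 0.1072]
ee_rot: [[-0.866, -0.499, 0.0], [-0.499, 0.866, 0.0], [-0.0, 0.0, -1.0]]
wrist_force: [0.4, 0.3, -0.3]
gripper_width: 0.001
gripper_force: 0.0
```

Request:
{"fn": "drive_tool", "kwargs": {
  "moves": [
    {"delta_pos": [0,0,0.5],"turn": 0,"claw": 0},
    {"delta_pos": [0,0,0],"turn": 0,"claw": 0},
    {"delta_pos": [0,0,0],"turn": 0,"claw": 0}
  ]
}}

```text
time_s: 26.5
tcp_pos: [0.5929, -0.149, 0.1066]
ee_rot: [[-0.866, -0.499, -0.0], [-0.499, 0.866, 0.0], [0.0, 0.0, -1.0]]
wrist_force: [0.6, -0.1, -0.2]
gripper_width: 0.005
gripper_force: 0.0
```

```bash
python3 - <<'E'
from h import *
st();u=np.array([.8665,.4992]);C=np.array([.5442,-.1778])
for n in('wrist','top','scene'):
    c=cap(n,n+'6.png');P=cloud(c);d=P[...,:2]-C;a=d@u;b=d@np.array([-u[1],u[0]]);ok=c['range_z']>0
    for lo,hi in((-75,-40),(37,44),(66,77)):
        m=ok&(a>lo/1e3)&(a<hi/1e3)&(abs(b)<.008)&(P[...,2]<.125);print(n,lo,m.sum(),np.median(P[...,2][m]) if m.any() else '')
E
python3 -c "
import cv2;i=cv2.imread('pics/scene6.png');cv2.imwrite('pics/crop6.png',cv2.resize(i[180:360,210:410],(800,720))[:600])"
```

```text
t 26.5 tcp [ 0.5929 -0.149   0.1066] F [ 0.57 -0.1  -0.18] w 0.005 gf 0.0 j [  1.   25.2  -8.9  -0.  -55.9 -61.1]
[[-0.866, -0.499, -0.0], [-0.499, 0.866, 0.0], [0.0, 0.0, -1.0]]
wrist -75 2780 0.10919047867479308
wrist 37 441 0.10926698915874433
wrist 66 0 
top -75 281 0.10967989661063449
top 37 0 
top 66 0 
scene -75 224 0.10880678225863172
scene 37 41 0.1086790460157655
scene 66 0
```

View pics/crop6.png

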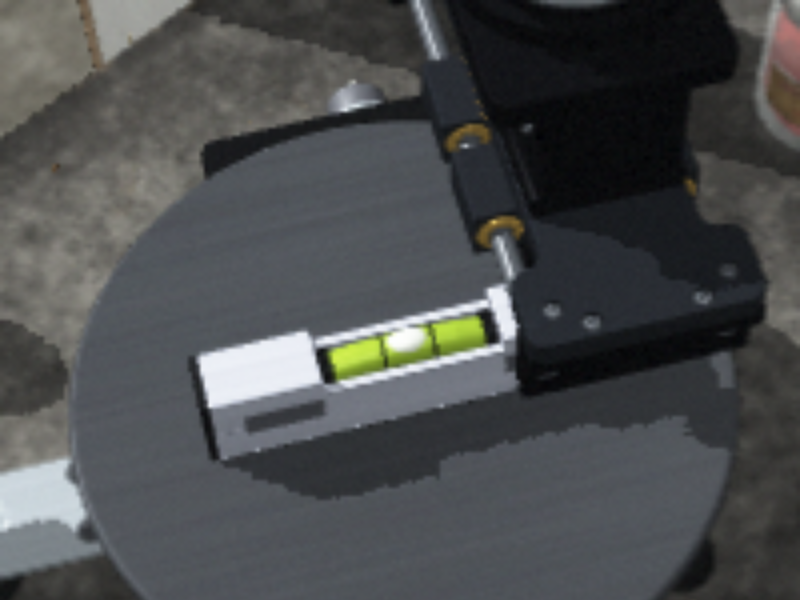

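The crop shows the bubble between its lines and the fingers right above the bar's far end, not yet touching. I continue in small steps.

Request:
{"fn": "drive_tool", "kwargs": {
  "moves": [
    {"delta_pos": [0,0,0.5],"turn": 0,"claw": 0},
    {"delta_pos": [0,0,0],"turn": 0,"claw": 0},
    {"delta_pos": [0,0,0],"turn": 0,"claw": 0}
  ]
}}

```text
time_s: 27.02
tcp_pos: [0.5929, -0.149, 0.1061]
ee_rot: [[-0.866, -0.499, -0.0], [-0.499, 0.866, 0.0], [0.0, 0.0, -1.0]]
wrist_force: [-0.0, -0.4, 0.1]
gripper_width: 0.006
gripper_force: 0.0
```

Request:
{"fn": "drive_tool", "kwargs": {
  "moves": [
    {"delta_pos": [0,0,0.5],"turn": 0,"claw": 0},
    {"delta_pos": [0,0,0],"turn": 0,"claw": 0},
    {"delta_pos": [0,0,0],"turn": 0,"claw": 0}
  ]
}}

```text
time_s: 27.4
tcp_pos: [0.5929, -0.149, 0.1056]
ee_rot: [[-0.866, -0.499, -0.0], [-0.499, 0.866, -0.0], [0.0, 0.0, -1.0]]
wrist_force: [-0.3, 0.2, -0.2]
gripper_width: 0.008
gripper_force: 0.0
```

Request:
{"fn": "drive_tool", "kwargs": {
  "moves": [
    {"delta_pos": [0,0,0.5],"turn": 0,"claw": 0},
    {"delta_pos": [0,0,0],"turn": 0,"claw": 0},
    {"delta_pos": [0,0,0],"turn": 0,"claw": 0}
  ]
}}

```text
time_s: 27.78
tcp_pos: [0.5929, -0.149, 0.1052]
ee_rot: [[-0.866, -0.499, 0.0], [-0.499, 0.866, -0.0], [-0.0, -0.0, -1.0]]
wrist_force: [0.2, -0.2, 0.5]
gripper_width: 0.006
gripper_force: 0.0
```

Request:
{"fn": "drive_tool", "kwargs": {
  "moves": [
    {"delta_pos": [0,0,0.6],"turn": 0,"claw": 0},
    {"delta_pos": [0,0,0],"turn": 0,"claw": 0}
  ]
}}

```text
time_s: 28.02
tcp_pos: [0.5928, -0.149, 0.1045]
ee_rot: [[-0.866, -0.499, -0.0], [-0.499, 0.866, 0.0], [0.0, 0.0, -1.0]]
wrist_force: [0.7, -0.2, 0.7]
gripper_width: 0.002
gripper_force: 0.0
```

Request:
{"fn": "drive_tool", "kwargs": {
  "moves": [
    {"delta_pos": [0,0,0.6],"turn": 0,"claw": 0},
    {"delta_pos": [0,0,0],"turn": 0,"claw": 0}
  ]
}}

```text
time_s: 28.28
tcp_pos: [0.5928, -0.149, 0.1039]
ee_rot: [[-0.866, -0.499, -0.0], [-0.499, 0.866, -0.0], [0.0, 0.0, -1.0]]
wrist_force: [0.2, 0.0, -0.0]
gripper_width: 0.003
gripper_force: 0.0
```

Request:
{"fn": "drive_tool", "kwargs": {
  "moves": [
    {"delta_pos": [0,0,0.6],"turn": 0,"claw": 0},
    {"delta_pos": [0,0,0],"turn": 0,"claw": 0}
  ]
}}

```text
time_s: 28.52
tcp_pos: [0.5929, -0.149, 0.1033]
ee_rot: [[-0.866, -0.499, -0.0], [-0.499, 0.866, 0.0], [0.0, 0.0, -1.0]]
wrist_force: [-0.3, 0.0, -0.5]
gripper_width: 0.009
gripper_force: 0.0
```

Run:
```python
from h import *
st();off('scene',1);off('wrist',1);c=cap('wrist')
u=np.array([.8665,.4992]);C=np.array([.5442,-.1778]);P=cloud(c);d=P[...,:2]-C;a=d@u;b=d@np.array([-u[1],u[0]])
for lo in range(30,60,3):
    m=(c['range_z']>0)&(a>lo/1e3)&(a<(lo+3)/1e3)&(abs(b)<.02)&(P[...,2]<.17);print(lo,m.sum(),np.percentile(P[...,2][m],[0,10,50,100]).round(4) if m.any() else '',(b[m&(P[...,2]>.1)].min(),b[m&(P[...,2]>.1)].max()) if (m&(P[...,2]>.1)).any() else '')
```

```text
t 28.525 tcp [ 0.5929 -0.149   0.1033] F [-0.28  0.05 -0.51] w 0.009 gf 0.0 j [  1.   25.4  -9.1  -0.  -55.5 -61.1]
[[-0.866, -0.499, -0.0], [-0.499, 0.866, 0.0], [0.0, 0.0, -1.0]]
scene bub [-4.49  8.78] lines [-7.03 11.99] offset -0.34
wrist bub [-5.16  8.7 ] lines [-7.61 11.44] offset -0.14
30 422 [0.0669 0.069  0.1012 0.107 ] (np.float64(-0.011479521377873687), np.float64(0.012188720192418354))
33 424 [0.0677 0.0691 0.1016 0.1093] (np.float64(-0.01154127337924894), np.float64(0.012201426479202684))
36 509 [0.0678 0.0693 0.1083 0.1115] (np.float64(-0.01161545034731652), np.float64(0.01239842788923975))
39 393 [0.0673 0.0692 0.1089 0.1108] (np.float64(-0.011630897623545362), np.float64(0.012443768939691475))
42 631 [0.0672 0.0697 0.1097 0.1557] (np.float64(-0.011165053265958015), np.float64(0.011933824111061659))
45 1032 [0.0675 0.1081 0.1317 0.1547] (np.float64(-0.011238985187479608), np.float64(0.011935502112119228))
48 315 [0.0679 0.0692 0.1091 0.1275] (np.float64(-0.011267185188654107), np.float64(0.011965131943866936))
51 130 [0.0675 0.0684 0.0695 0.1282] (np.float64(-0.003804857873704508), np.float64(0.005053936853144583))
54 102 [0.0677 0.0686 0.0694 0.1276] (np.float64(0.0006687050481252444), np.float64(0.0011242895798898721))
57 95 [0.0674 0.0686 0.0692 0.0713]
```

Request:
{"fn": "drive_tool", "kwargs": {
  "moves": [
    {"delta_pos": [0,0,0.7],"turn": 0,"claw": 0},
    {"delta_pos": [0,0,0],"turn": 0,"claw": 0}
  ]
}}

```text
time_s: 28.92
tcp_pos: [0.5928, -0.149, 0.1026]
ee_rot: [[-0.866, -0.499, -0.0], [-0.499, 0.866, 0.0], [0.0, 0.0, -1.0]]
wrist_force: [-0.5, -0.8, 0.7]
gripper_width: 0.008
gripper_force: 0.0
```

Request:
{"fn": "drive_tool", "kwargs": {
  "moves": [
    {"delta_pos": [0,0,0.7],"turn": 0,"claw": 0},
    {"delta_pos": [0,0,0],"turn": 0,"claw": 0}
  ]
}}

```text
time_s: 29.18
tcp_pos: [0.5928, -0.149, 0.1019]
ee_rot: [[-0.866, -0.499, -0.0], [-0.499, 0.866, 0.0], [0.0, 0.0, -1.0]]
wrist_force: [-0.1, -0.0, -0.6]
gripper_width: 0.009
gripper_force: 0.0
```

Run:
```python
from h import *
st();c=cap('scene');P=cloud(c)
u=np.array([.8665,.4992]);C=np.array([.5442,-.1778]);d=P[...,:2]-C;a=d@u;b=d@np.array([-u[1],u[0]])
m=(c['range_z']>0)&(a>.03)&(a<.085)&(abs(b)<.03)&(P[...,2]<.2)&(P[...,2]>.073)
for z in np.arange(.075,.16,.006):
    k=m&(abs(P[...,2]-z)<.003)
    if k.any(): print(round(z,3),k.sum(),'a',a[k].min().round(3),a[k].max().round(3),'b',b[k].min().round(3),b[k].max().round(3))
im=cv2.resize(c['color'][200:290,280:400,::-1],(800,600),interpolation=cv2.INTER_CUBIC);cv2.imwrite('pics/crop7.png',im)
```

```text
t 29.175 tcp [ 0.5928 -0.149   0.1019] F [-0.06 -0.02 -0.65] w 0.009 gf 0.0 j [  1.   25.5  -9.2  -0.  -55.3 -61.1]
[[-0.866, -0.499, -0.0], [-0.499, 0.866, 0.0], [0.0, 0.0, -1.0]]
0.075 14 a 0.03 0.041 b -0.015 -0.011
0.081 15 a 0.03 0.041 b -0.014 -0.012
0.087 16 a 0.03 0.041 b -0.014 -0.011
0.093 14 a 0.03 0.041 b -0.014 -0.011
0.099 46 a 0.03 0.041 b -0.014 0.012
0.105 63 a 0.03 0.043 b -0.014 0.011
0.111 33 a 0.037 0.042 b -0.014 0.009
0.135 2 a 0.047 0.047 b 0.002 0.002
0.141 3 a 0.046 0.047 b -0.009 0.003
0.147 6 a 0.045 0.048 b -0.011 -0.007
0.153 4 a 0.045 0.046 b -0.012 -0.007
0.159 1 a 0.045 0.045 b -0.012 -0.012
```

View pics/crop7.png

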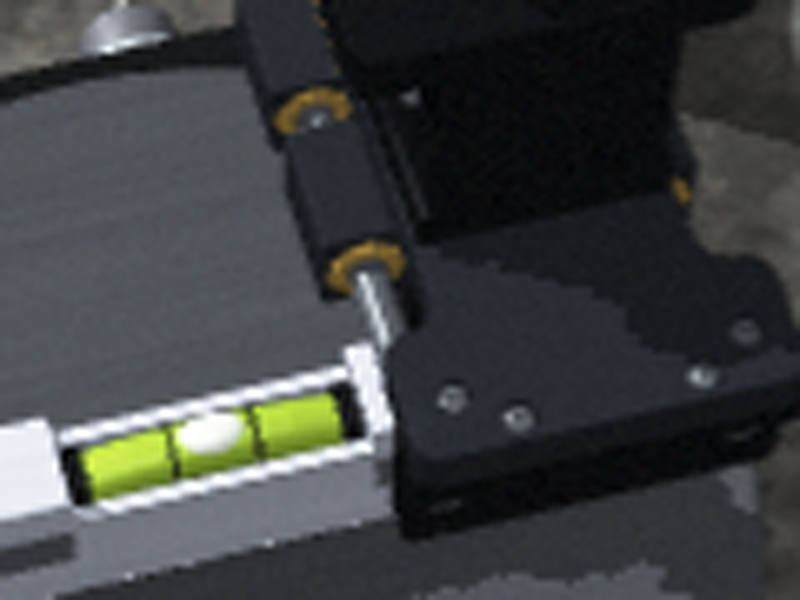

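The crop shows the bubble still centred, with the fingertips hidden behind the gripper body. No contact force yet, so I go on stepping down.

Request:
{"fn": "drive_tool", "kwargs": {
  "moves": [
    {"delta_pos": [0,0,0.8],"turn": 0,"claw": 0},
    {"delta_pos": [0,0,0],"turn": 0,"claw": 0}
  ]
}}

```text
time_s: 29.48
tcp_pos: [0.5928, -0.149, 0.101]
ee_rot: [[-0.866, -0.499, -0.0], [-0.499, 0.866, 0.0], [0.0, 0.0, -1.0]]
wrist_force: [-0.4, -0.7, 0.1]
gripper_width: 0.003
gripper_force: 0.0
```

Request:
{"fn": "drive_tool", "kwargs": {
  "moves": [
    {"delta_pos": [0,0,0.8],"turn": 0,"claw": 0},
    {"delta_pos": [0,0,0],"turn": 0,"claw": 0}
  ]
}}

```text
time_s: 29.72
tcp_pos: [0.5928, -0.149, 0.1002]
ee_rot: [[-0.866, -0.499, -0.0], [-0.499, 0.866, 0.0], [0.0, 0.0, -1.0]]
wrist_force: [0.3, 0.7, -0.2]
gripper_width: 0.009
gripper_force: 0.0
```

Request:
{"fn": "drive_tool", "kwargs": {
  "moves": [
    {"delta_pos": [0,0,0.8],"turn": 0,"claw": 0},
    {"delta_pos": [0,0,0],"turn": 0,"claw": 0}
  ]
}}

```text
time_s: 29.98
tcp_pos: [0.5928, -0.149, 0.0995]
ee_rot: [[-0.866, -0.499, -0.0], [-0.499, 0.866, 0.0], [0.0, 0.0, -1.0]]
wrist_force: [-0.0, 0.1, -0.7]
gripper_width: 0.005
gripper_force: 0.0
```

Run:
```python
from h import *
st();print(monitor.sense()['moment'])
```

```text
t 29.975 tcp [ 0.5928 -0.149   0.0995] F [-0.    0.11 -0.66] w 0.005 gf 0.0 j [  1.   25.6  -9.3  -0.  -55.  -61.1]
[[-0.866, -0.499, -0.0], [-0.499, 0.866, 0.0], [0.0, 0.0, -1.0]]
[ 0.01026204  0.03336029 -0.00944504]
```

Run:
```python
from h import *
c=cap('wrist');P=cloud(c);E=np.linalg.inv(c['extrinsics'])
s=monitor.sense();t=np.array(s['tcp_pos']);R=np.array(s['ee_rot'])
print('fov',c['vertical_fov'],c['dist'])
for q in((0,0,0),(.0095,0,0),(.0095,.012,0),(.0095,-.012,0),(.0095,0,-.01)):
    print(q,cv2.projectPoints((t+R@np.array(q))[None],cv2.Rodrigues(E[:3,:3])[0],E[:3,3],K(c),np.array(c['dist'],float))[0].ravel().round(1))
Q=(P-t)@R  # tool frame
for u in (285,300,310,321,332,342,360):
    print('col',u,[(v,*(Q[v,u]*1e3).round().astype(int).tolist(),int(c['color'][v,u].mean())) for v in range(235,305,6)])
im=cv2.resize(c['color'][215:335,240:400,::-1],(800,600),interpolation=cv2.INTER_CUBIC);cv2.imwrite('pics/crop8.png',im)
```

```text
fov 64.52584861888495 [-0.01157074  0.          0.          0.          0.        ]
(0, 0, 0) [320.  279.1]
(0.0095, 0, 0) [320.  261.4]
(0.0095, 0.012, 0) [343.7 261.4]
(0.0095, -0.012, 0) [296.2 261.4]
(0.0095, 0, -0.01) [319.9 267.7]
col 285 [(235, 16, -20, 31, 107), (241, 12, -20, 30, 107), (247, 9, -20, 30, 107), (253, 5, -20, 29, 106), (259, 1, -21, 31, 106), (265, -2, -21, 30, 104), (271, 38, -8, -98, 82), (277, 38, -8, -103, 81), (283, 39, -7, -107, 79), (289, 38, -7, -110, 78), (295, 38, -7, -113, 82), (301, 38, -6, -115, 96)]
col 300 [(235, 24, -10, -2, 249), (241, 20, -10, -1, 225), (247, 20, -9, -10, 252), (253, 17, -9, -10, 250), (259, 13, -10, -9, 250), (265, 11, -10, -9, 249), (271, 37, -5, -95, 131), (277, 36, -5, -96, 79), (283, 35, -5, -97, 114), (289, 37, -4, -107, 170), (295, 36, -4, -108, 182), (301, 35, -4, -109, 187)]
col 310 [(235, 24, -5, -5, 84), (241, 21, -5, -4, 99), (247, 20, -5, -10, 251), (253, 17, -5, -10, 249), (259, 14, -5, -10, 249), (265, 11, -5, -9, 249), (271, 8, -5, -11, 238), (277, 10, -4, -25, 80), (283, 10, -4, -32, 79), (289, 10, -4, -39, 78
[... 522 characters left out ...]
, -27, 78), (283, 10, 5, -33, 77), (289, 10, 5, -39, 77), (295, 10, 5, -45, 76), (301, 34, 3, -105, 86)]
col 342 [(235, 24, 11, -3, 248), (241, 20, 11, -1, 221), (247, 20, 10, -10, 250), (253, 17, 11, -9, 246), (259, 13, 11, -9, 246), (265, 11, 11, -9, 245), (271, 38, 6, -99, 122), (277, 37, 5, -100, 76), (283, 36, 5, -101, 102), (289, 37, 5, -106, 149), (295, 36, 5, -109, 158), (301, 35, 5, -109, 129)]
col 360 [(235, 16, 23, 32, 139), (241, 13, 23, 30, 139), (247, 9, 23, 31, 139), (253, 5, 23, 31, 137), (259, 2, 23, 29, 138), (265, -3, 24, 31, 138), (271, 38, 10, -99, 84), (277, 39, 9, -103, 83), (283, 39, 9, -107, 81), (289, 38, 9, -110, 79), (295, 38, 8, -113, 84), (301, 37, 8, -114, 99)]
```

View pics/crop8.png

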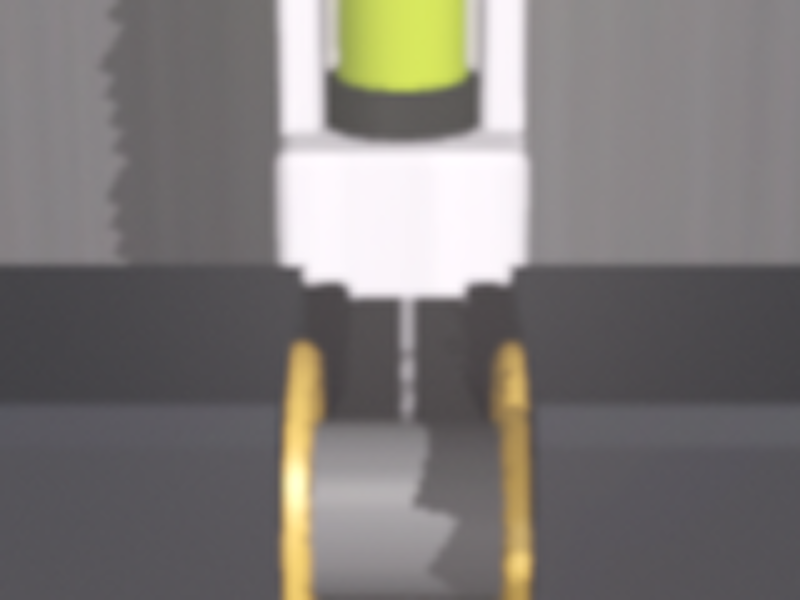

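The last picture shows the fingertips (crop row 290) ending about 20 mm behind the reported TCP. About 10 mm is still free above the bar, so I go down 7 mm and then in small steps.

Request:
{"fn": "drive_tool", "kwargs": {
  "moves": [
    {"delta_pos": [0,0,2],"turn": 0,"claw": 0},
    {"delta_pos": [0,0,2],"turn": 0,"claw": 0},
    {"delta_pos": [0,0,1.5],"turn": 0,"claw": 0},
    {"delta_pos": [0,0,1],"turn": 0,"claw": 0},
    {"delta_pos": [0,0,0],"turn": 0,"claw": 0},
    {"delta_pos": [0,0,0],"turn": 0,"claw": 0}
  ]
}}

```text
time_s: 30.78
tcp_pos: [0.5929, -0.149, 0.0931]
ee_rot: [[-0.866, -0.499, 0.0], [-0.499, 0.866, -0.0], [-0.0, -0.0, -1.0]]
wrist_force: [-0.4, -0.8, -0.2]
gripper_width: 0.006
gripper_force: 0.0
```

Request:
{"fn": "drive_tool", "kwargs": {
  "moves": [
    {"delta_pos": [0,0,0.6],"turn": 0,"claw": 0},
    {"delta_pos": [0,0,0],"turn": 0,"claw": 0}
  ]
}}

```text
time_s: 31.02
tcp_pos: [0.5928, -0.149, 0.0924]
ee_rot: [[-0.866, -0.499, -0.0], [-0.499, 0.866, 0.0], [0.0, 0.0, -1.0]]
wrist_force: [-0.4, 0.3, -0.3]
gripper_width: 0.007
gripper_force: 0.0
```

Request:
{"fn": "drive_tool", "kwargs": {
  "moves": [
    {"delta_pos": [0,0,0.6],"turn": 0,"claw": 0},
    {"delta_pos": [0,0,0],"turn": 0,"claw": 0}
  ]
}}

```text
time_s: 31.28
tcp_pos: [0.5928, -0.149, 0.0918]
ee_rot: [[-0.866, -0.499, -0.0], [-0.499, 0.866, 0.0], [0.0, 0.0, -1.0]]
wrist_force: [0.6, -0.6, 0.0]
gripper_width: 0.006
gripper_force: 0.0
```

Request:
{"fn": "drive_tool", "kwargs": {
  "moves": [
    {"delta_pos": [0,0,0.6],"turn": 0,"claw": 0},
    {"delta_pos": [0,0,0],"turn": 0,"claw": 0}
  ]
}}

```text
time_s: 31.52
tcp_pos: [0.5929, -0.149, 0.0912]
ee_rot: [[-0.866, -0.499, -0.0], [-0.499, 0.866, 0.0], [0.0, 0.0, -1.0]]
wrist_force: [-0.9, -0.6, 0.1]
gripper_width: 0.01
gripper_force: 0.0
```

Request:
{"fn": "drive_tool", "kwargs": {
  "moves": [
    {"delta_pos": [0,0,0.6],"turn": 0,"claw": 0},
    {"delta_pos": [0,0,0],"turn": 0,"claw": 0},
    {"delta_pos": [0,0,0],"turn": 0,"claw": 0}
  ]
}}

```text
time_s: 31.9
tcp_pos: [0.5929, -0.149, 0.0907]
ee_rot: [[-0.866, -0.499, -0.0], [-0.499, 0.866, -0.0], [0.0, 0.0, -1.0]]
wrist_force: [0.7, -0.5, 0.2]
gripper_width: 0.001
gripper_force: 0.0
```

Request:
{"fn": "drive_tool", "kwargs": {
  "moves": [
    {"delta_pos": [0,0,0.5],"turn": 0,"claw": 0},
    {"delta_pos": [0,0,0],"turn": 0,"claw": 0},
    {"delta_pos": [0,0,0],"turn": 0,"claw": 0}
  ]
}}

```text
time_s: 32.28
tcp_pos: [0.5929, -0.149, 0.0902]
ee_rot: [[-0.866, -0.499, 0.0], [-0.499, 0.866, -0.0], [-0.0, -0.0, -1.0]]
wrist_force: [0.3, -0.6, -0.4]
gripper_width: 0.005
gripper_force: 0.0
```

Request:
{"fn": "drive_tool", "kwargs": {
  "moves": [
    {"delta_pos": [0,0,0.5],"turn": 0,"claw": 0},
    {"delta_pos": [0,0,0],"turn": 0,"claw": 0},
    {"delta_pos": [0,0,0],"turn": 0,"claw": 0}
  ]
}}

```text
time_s: 32.65
tcp_pos: [0.5929, -0.149, 0.0897]
ee_rot: [[-0.866, -0.499, -0.0], [-0.499, 0.866, -0.0], [0.0, -0.0, -1.0]]
wrist_force: [-0.1, 0.4, -0.3]
gripper_width: 0.006
gripper_force: 0.0
```

Request:
{"fn": "drive_tool", "kwargs": {
  "moves": [
    {"delta_pos": [0,0,0.5],"turn": 0,"claw": 0},
    {"delta_pos": [0,0,0],"turn": 0,"claw": 0}
  ]
}}

```text
time_s: 32.9
tcp_pos: [0.5929, -0.149, 0.0891]
ee_rot: [[-0.866, -0.499, -0.0], [-0.499, 0.866, 0.0], [0.0, 0.0, -1.0]]
wrist_force: [1.1, 0.5, -1.0]
gripper_width: 0.008
gripper_force: 0.0
```

Request:
{"fn": "drive_tool", "kwargs": {
  "moves": [
    {"delta_pos": [0,0,0.5],"turn": 0,"claw": 0},
    {"delta_pos": [0,0,0],"turn": 0,"claw": 0}
  ]
}}

```text
time_s: 33.15
tcp_pos: [0.5929, -0.149, 0.0886]
ee_rot: [[-0.866, -0.499, -0.0], [-0.499, 0.866, 0.0], [0.0, 0.0, -1.0]]
wrist_force: [-0.1, 0.2, -0.2]
gripper_width: 0.005
gripper_force: 0.0
```

Request:
{"fn": "drive_tool", "kwargs": {
  "moves": [
    {"delta_pos": [0,0,0.5],"turn": 0,"claw": 0},
    {"delta_pos": [0,0,0],"turn": 0,"claw": 0}
  ]
}}

```text
time_s: 33.4
tcp_pos: [0.5929, -0.149, 0.0883]
ee_rot: [[-0.866, -0.499, 0.0], [-0.499, 0.866, -0.0], [-0.0, -0.0, -1.0]]
wrist_force: [0.1, 0.0, 1.2]
gripper_width: 0.006
gripper_force: 0.5
```

Run:
```python
from h import *
st();c=cap('wrist');P=cloud(c)
s=monitor.sense();t=np.array(s['tcp_pos']);R=np.array(s['ee_rot']);Q=(P-t)@R
for u in (310,330):
    print('col',u,[(v,*(Q[v,u]*1e3).round(1).tolist()) for v in range(255,296,3)])
off('wrist',1);off('scene',1)
```

```text
t 33.4 tcp [ 0.5929 -0.149   0.0883] F [0.14 0.03 1.23] w 0.006 gf 0.5 j [  1.   26.3 -10.    0.  -53.6 -61.1]
[[-0.866, -0.499, 0.0], [-0.499, 0.866, -0.0], [-0.0, -0.0, -1.0]]
col 310 [(255, 18.7, -4.5, -19.7), (258, 17.8, -4.4, -21.5), (261, 16.2, -4.4, -20.6), (264, 14.8, -4.5, -20.6), (267, 13.4, -4.5, -20.9), (270, 12.2, -4.4, -21.6), (273, 10.3, -4.5, -20.2), (276, 10.5, -4.4, -24.8), (279, 10.5, -4.3, -28.4), (282, 10.1, -4.2, -31.1), (285, 10.3, -4.1, -35.1), (288, 10.3, -4.0, -38.5), (291, 10.3, -3.9, -41.7), (294, 9.9, -3.8, -43.8)]
col 330 [(255, 18.9, 4.5, -20.3), (258, 17.4, 4.5, -20.1), (261, 16.0, 4.5, -20.0), (264, 14.7, 4.5, -20.5), (267, 13.5, 4.5, -21.2), (270, 11.9, 4.6, -20.6), (273, 10.5, 4.6, -20.7), (276, 10.1, 4.5, -23.6), (279, 10.0, 4.4, -27.1), (282, 10.2, 4.3, -31.4), (285, 10.3, 4.2, -35.2), (288, 10.1, 4.2, -38.0), (291, 10.1, 4.1, -41.2), (294, 9.8, 4.1, -43.7)]
wrist bub [-5.1   8.71] lines [-7.69 11.42] offset -0.06
scene bub [-4.5   8.78] lines [-7. 12.] offset -0.36
```

Contact. Now I build up to 10 N.

Request:
{"fn": "drive_tool", "kwargs": {
  "moves": [
    {"delta_pos": [0,0,0.5],"turn": 0,"claw": 0},
    {"delta_pos": [0,0,0],"turn": 0,"claw": 0},
    {"delta_pos": [0,0,0],"turn": 0,"claw": 0},
    {"delta_pos": [0,0,0],"turn": 0,"claw": 0}
  ]
}}

```text
time_s: 34.05
tcp_pos: [0.593, -0.149, 0.0883]
ee_rot: [[-0.866, -0.499, 0.0], [-0.499, 0.866, -0.0], [-0.0, -0.0, -1.0]]
wrist_force: [-1.3, 0.6, 5.2]
gripper_width: 0.007
gripper_force: 2.7
```

Request:
{"fn": "drive_tool", "kwargs": {
  "moves": [
    {"delta_pos": [0,0,0.6],"turn": 0,"claw": 0},
    {"delta_pos": [0,0,0],"turn": 0,"claw": 0},
    {"delta_pos": [0,0,0],"turn": 0,"claw": 0},
    {"delta_pos": [0,0,0],"turn": 0,"claw": 0},
    {"delta_pos": [0,0,0],"turn": 0,"claw": 0},
    {"delta_pos": [0,0,0],"turn": 0,"claw": 0},
    {"delta_pos": [0,0,0],"turn": 0,"claw": 0},
    {"delta_pos": [0,0,0],"turn": 0,"claw": 0},
    {"delta_pos": [0,0,0],"turn": 0,"claw": 0},
    {"delta_pos": [0,0,0],"turn": 0,"claw": 0},
    {"delta_pos": [0,0,0],"turn": 0,"claw": 0},
    {"delta_pos": [0,0,0],"turn": 0,"claw": 0}
  ]
}}

```text
time_s: 35.55
tcp_pos: [0.593, -0.1491, 0.0882]
ee_rot: [[-0.866, -0.5, 0.001], [-0.5, 0.866, -0.0], [-0.0, -0.001, -1.0]]
wrist_force: [-3.0, 0.6, 7.6]
gripper_width: 0.008
gripper_force: 3.8
```

Run:
```python
from h import *
z=[]
for _ in range(8): cams.capture('top'); z.append(monitor.sense()['wrist_force'][2])
print(np.round(z,1),np.mean(z));off('wrist',2);off('scene',1)
```

```text
[8.1 7.8 7.7 7.3 7.1 7.3 7.1 6.7] 7.386481637559666
wrist bub [-5.46  8.38] lines [-7.68 11.43] offset -0.41
wrist bub [-5.46  8.38] lines [-7.68 11.43] offset -0.41
scene bub [-4.69  8.41] lines [-7.01 11.99] offset -0.63
```

Request:
{"fn": "drive_tool", "kwargs": {
  "moves": [
    {"delta_pos": [0,0,0.4],"turn": 0,"claw": 0},
    {"delta_pos": [0,0,0],"turn": 0,"claw": 0},
    {"delta_pos": [0,0,0],"turn": 0,"claw": 0},
    {"delta_pos": [0,0,0],"turn": 0,"claw": 0},
    {"delta_pos": [0,0,0],"turn": 0,"claw": 0},
    {"delta_pos": [0,0,0],"turn": 0,"claw": 0},
    {"delta_pos": [0,0,0],"turn": 0,"claw": 0},
    {"delta_pos": [0,0,0],"turn": 0,"claw": 0},
    {"delta_pos": [0,0,0],"turn": 0,"claw": 0},
    {"delta_pos": [0,0,0],"turn": 0,"claw": 0}
  ]
}}

```text
time_s: 37.35
tcp_pos: [0.593, -0.1491, 0.0882]
ee_rot: [[-0.866, -0.5, 0.001], [-0.5, 0.866, -0.0], [-0.0, -0.001, -1.0]]
wrist_force: [-3.6, 1.7, 9.6]
gripper_width: 0.009
gripper_force: 4.6
```

Run:
```python
from h import *
z=[]
for _ in range(16): cams.capture('top'); z.append(monitor.sense()['wrist_force'][2])
print(np.round(z,1),np.mean(z),monitor.sense()['wrist_force']);off('wrist',1);off('scene',1);st()
```

```text
[8.8 8.8 9.8 9.6 8.7 9.3 9.5 9.6 9.  8.8 9.4 8.9 9.1 9.  9.5 8.8] 9.15716200306854 [-3.18256705  1.69650135  8.8020349 ]
wrist bub [-5.6   8.29] lines [-7.68 11.43] offset -0.53
scene bub [-4.97  8.34] lines [-7.01 11.98] offset -0.8
t 38.25 tcp [ 0.593  -0.1491  0.0883] F [-3.99  1.27  9.31] w 0.007 gf 4.6 j [  1.1  26.3 -10.1   0.  -53.6 -61.1]
[[-0.866, -0.5, 0.001], [-0.5, 0.866, -0.001], [-0.0, -0.001, -1.0]]
```

```bash
python3 -c "
from station import ticket
print(ticket.finish_job())"
```

```text
the job is handed in; nothing more can be done
None
```

I handed the job in at about 38 s with the arm still pressing the level at about 9 N. The bubble was between its lines, 0.5 to 0.8 mm off the middle towards the screw foot (0.1 to 0.3 mm off before pressing); the arm never went near the jar, shaker or lime, though I took no final check image of them.

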